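Swing the injector tray round its corner pin

ROBOT

A 7-joint arm with a two-finger parallel gripper is mounted at the origin on the work surface. World frame = base frame: x ahead of the robot, y to its left, z up, the work surface at z = 0. Lengths are in mm, angles in rad, forces in N, time in s.
With the tool pointing down it reaches from about 425 to 950 mm from the base axis. Payload 4.7 kg.
Tool frame: the origin (TCP) lies at the very end of the fingers, on their centre line; the grasp point (between the pads) lies 19 mm behind it (arm.grasp_offset is the distance from the TCP to the grasp point, in mm); z points along the fingers, y is the line along which they close (so a half turn about z gives the same grasp; the last joint's range is limited). The gripper opens to 87 mm and grips with 3 to 60 N. Pads are 19 mm wide; open, the fingers measure 117 mm over their backs; the gripper's body (75 mm by 190 mm) begins 51 mm behind the grasp point.
Start: joints at [-1.296, 0.469, -0.049, 1.532, 0.024, 1.141, -0.082], TCP at [201.884, 644.121, 222.573] pointing down, gripper open.
Joint ranges: [-2.59, 2.59], [-0.33, 1.99], [-1.39, 1.29], [0.1, 2.45], [-1.04, 4.18], [0.21, 1.99], [-2.66, 2.66]. Speed limits (rad/s): [2.57, 2.57, 3.14, 3.14, 3.14, 3.14, 3.14].

INTERFACE

Orientations are given as a rotation vector (axis times angle).
In Python, from station import arm, vision, order, models gives the robot as it stands.
- The arm moves only by the tool carry_out, never from a script. Its argument "motion" is a list of rows, each a list of 7 numbers: the turn, a rotation vector about the world's x, y, z in rad, then the shift along the world's x, y, z in m, then the opening in per cent of the stroke, from 0 (shut) to 100 (fully open). In form: [[rx, ry, rz, tx, ty, tz, grip], ...]. A call has 1 to 8 rows; each row is the pose to reach, as a shift and turn from the pose commanded when the call began; what a row does not reach only later rows make up. A row lasts 1/12 s, in which the tool goes at most 41.7 mm and 7.16 degrees, less where a joint would pass 70% of its speed; a pose out of reach is approached as far as the arm can. A call with a gripper value outside its range is refused whole. The fingers move at their own pace and stop on an object; "grip_force" is the grip in N (left out, the last holds). Time passes only in rows, so rows that repeat a pose let the fingers close. It gives the time, the measured TCP pose, the force, the opening and the grip force at its end, in the units of the state.
- arm.read_state(): the state, without advancing time (a new reading comes with each control period).
- vision.camera(name): name is "scene" or "top" or "wrist"; returns the picture (400x640x3 uint8, red, green, blue); there is no depth.
- vision.get_calibration(name): a dict with "mtx" (3x3 intrinsics, pixels), "rvec" (rotation vector, rad) and "tvec" (3), from world to camera coordinates, as OpenCV has them. Camera axes: x right, y down, z forward; pixel columns grow to the right and rows downward; lengths in mm; the calibration is good to about 2 mm. A picture is of the moment at which its call begins: read the wrist's pose just before it. get_calibration takes no time and is no camera call; for the wrist camera it gives the pose at the moment of the call.
- order.finish_job(): hands the job in; it is judged then, once.
Trained networks look in the newest picture that a camera, given by its name, has taken for a name from the list of things; names that differ only in an ending like _2 or _b are one class to them, and where a whole thing is asked for, a point or a joint stands for the part that bears it (a point fixed in the world has none). Each returns a list of dicts, best first, with "score" (0 to 1); they miss things now and then, are a little off and sometimes report something else, mostly with a low value. They report only what shows in the picture. A call takes as long as a camera call. They do not tell look-alikes from the thing itself.
- models.boxes_of(camera, label): "bbox" ([left, top, right, bottom] as shares, 0 to 1, of the picture: columns of its width, rows of its height, round what is visible of it).
- models.cut_out(camera, label): "pixels" (400x640 bool, what is visible of it) and "bbox" ([left, top, right, bottom] as shares, 0 to 1, of the picture: columns of its width, rows of its height, round what is visible of it).
The state is a dict: "time_s": time; "joints": joint angles; "qvel": joint speeds; "tau": joint torques, N m; "ee_pos": TCP position; "eef_rot": TCP orientation; "ft_force": force on the tool from outside, world axes, zero at the start; "moment": the same for the moment, N m; "grip_width": finger opening in mm; "grasp_force": force on a finger pad.
Only numpy, scipy, OpenCV 4.12 (cv2) and the standard library are available. Lean on these libraries where they do the work, as an engineer would, in place of code of your own. Each camera call takes 0.05 s, during which the arm holds its last target. There are 200 camera calls.

TASK

Two alike steel trays each sit with one corner eye over an upright pin. Push the free corner of the tray that holds the three rubber-capped injectors round its pinned corner, a quarter turn anticlockwise seen from above, so that its long side lies along the flat dark strip let into the bench beside that pin. Keep the tray flat on the bench with its eye on the pin, and leave the other tray, with the brass connectors, where it is.

Things in the scene. Friction and masses are not known exactly. Their poses are not given: they have to be found in the camera images.
- injector_tray: Loose dark-steel tray, three lanes with three lying injectors, 0.5 to 0.8 kg in all. 150 x 110 x 35 mm high, walls 4. Its corner eye (28 mm round, hole 16, 8 to 20 mm up) sits over the 12 mm pin. Origin: eye axis, at the underside; z up. Its walls span x 10 to 160 (long way), y -10 to -120 mm. Slides with a few newtons, stays where left. At the start its x is within 12 degrees of pin_mark's x.
- tray_corner (a point): The free corner of the injector tray, diagonally across from the eye, at the top of the rim: (160, -120, 35) mm in the tray's frame.
- pin_mark: That tray's pin (12 mm thick, 45 high) and marker strip, fixed in the bench. Origin: pin axis at the bench; z up. The dark flat strip, 14 mm wide and flush (it stops nothing), runs along its own y from 20 to 180 mm; its tray-side edge is at x = 8 mm. Turned home, the tray's +x lies along this +y, its long side y = -10 mm along that edge. World yaw of its x: within 23 degrees of straight ahead.
- other_corner (a point): The free corner, at the top of the rim, of the other tray, which has the same shape, size and frame and sits on its own pin with its own strip, holding two short brass connectors. Not to be moved.
Things that resemble listed ones, but are neither listed nor needed, are in the scene too. What is shaped like the pin_mark but purple or red is not meant.

How it is judged (in metres and radians):
At the end, for the whole second after the job is handed in: The injector tray is turned a quarter turn so that its long side is parallel to its strip within 10 degrees, on the robot's far side of it, its eye still over its pin (axes within 10 mm), flat on the bench and at rest (angle between the x axis of injector_tray and the y axis of pin_mark, either way round below 0.175 rad and y of tray_corner in the frame of pin_mark above 0.12 m and x of tray_corner in the frame of pin_mark above 0.08 m and horizontal distance between injector_tray and pin_mark below 0.01 m and height (world z) of injector_tray below 0.008 m and angle between injector_tray's own z axis and vertical below 0.08 rad and linear speed of injector_tray below 0.01 m/s and angular speed of injector_tray below 0.05 rad/s); the robot touches nothing.
It fails at once if the injector tray is lifted or tipped (underside more than 15 mm up or 15 degrees of tilt) (height (world z) of injector_tray above 0.015 m or angle between injector_tray's own z axis and vertical above 0.26 rad).
It fails at once if the free corner of the other tray is moved more than 20 mm (distance of other_corner from where it was at the start of the episode above 0.02 m).
It also fails if it takes over 42 s, if anything falls off the work surface, if the arm or the gripper's body presses on something with over 40 N, if the wrist force passes 120 N, or if a joint passes its speed limit or range.

## Working session

There is one attempt and no reset: what is moved stays moved. The work goes in short steps, Python scripts to look and compute and a tool call to move; the robot and the scene stay as the last step left them, time stands still between calls to the robot, and variables do not carry over. Pictures are saved under pics/ and viewed, at most 10 in all, crops included, and the job is handed in when it is done.

Besides the shell and the picture viewer there is one more tool, called after "Request:" as name(argument=value, ...), one argument or row to a line, values as JSON. carry_out: Moves the arm, as the interface text tells. Its arguments: {"type":"object","properties":{"motion":{"type":"array"},"grip_force":{"type":"number"}},"required":["motion"]}

```bash
mkdir -p pics; python3 - <<'E'
from station import arm, vision, models
import cv2,numpy as np
s=arm.read_state();print(s['time_s'],s['ee_pos'],s['eef_rot'])
for c in ('top','scene'):
    im=vision.camera(c); cv2.imwrite(f'pics/{c}0.png',im[:,:,::-1])
    for l in ('injector_tray','pin_mark'):
        for d in models.boxes_of(c,l): print(c,l,round(d['score'],2),(np.array(d['bbox'])*[640,400,640,400]).round())
E
```

```text
0.0 [201.7448407  643.51284306 221.49473356] [-4.75246474e-01 -3.10524465e+00  3.06554862e-03]
top injector_tray 0.55 [251. 139. 314. 201.]
top pin_mark 0.83 [132. 242. 193. 276.]
top pin_mark 0.68 [215. 236. 284. 255.]
top pin_mark 0.62 [201. 173. 256. 194.]
scene injector_tray 0.55 [299. 227. 380. 283.]
scene pin_mark 0.88 [468. 211. 530. 262.]
scene pin_mark 0.86 [375. 237. 439. 292.]
scene pin_mark 0.79 [373. 194. 435. 233.]
```

View pics/top0.png

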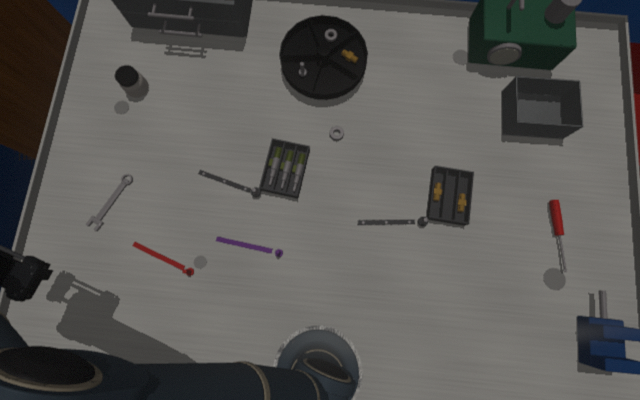

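View pics/scene0.png

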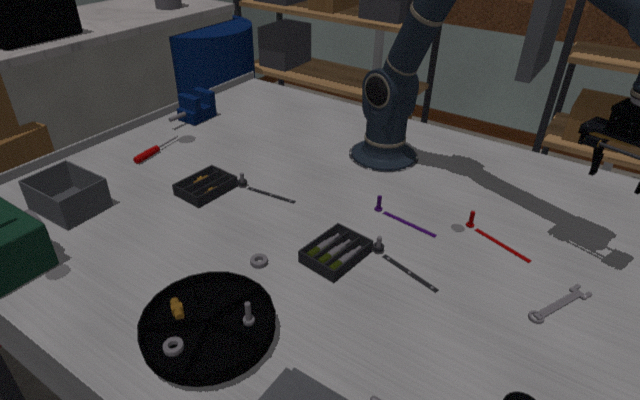

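Top view: candidates are the injector tray at (285,168) with its dark strip (200,172)-(252,190) and pin (257,193); the brass tray at (450,195) with strip (360,222)-(415,222); and the purple (217,239) and red (134,244) decoys. The choice is the tray at (285,168), checked next in a close crop.

```bash
cat > h.py <<'E'
from station import arm, vision, models
import cv2,numpy as np
def ray(c,uv,z,cal=None):
    k=cal or vision.get_calibration(c); K=np.array(k['mtx'],float);R=cv2.Rodrigues(np.array(k['rvec'],float))[0];t=np.array(k['tvec'],float).ravel()
    d=R.T@np.linalg.inv(K)@np.array([uv[0],uv[1],1.]);o=-R.T@t
    return (o+d*(z-o[2])/d[2])
def proj(c,P):
    k=vision.get_calibration(c)
    return cv2.projectPoints(np.array(P,float).reshape(-1,1,3),np.array(k['rvec'],float),np.array(k['tvec'],float),np.array(k['mtx'],float),None)[0].reshape(-1,2)
E
python3 - <<'E'
from h import *
im=cv2.imread('pics/top0.png')[125:215,190:320]
cv2.imwrite('pics/crop.png',cv2.resize(im,None,fx=6,fy=6,interpolation=cv2.INTER_CUBIC))
for n,uv,z in [('striptip',(200,172),0),('striptip',(200,173),0),('pin',(257,193),14),('c',(275,140),35),('c',(309,148),35),('c',(299,200),35),('tl',(261,192),35)]: print(n,uv,ray('top',uv,z).round())
E
```

```text
striptip (200, 172) [503. 392.   0.]
striptip (200, 173) [500. 392.   0.]
pin (257, 193) [454. 217.  14.]
c (275, 140) [609. 183.  35.]
c (309, 148) [594.  84.  35.]
c (299, 200) [442.  95.  35.]
tl (261, 192) [454. 202.  35.]
```

View pics/crop.png

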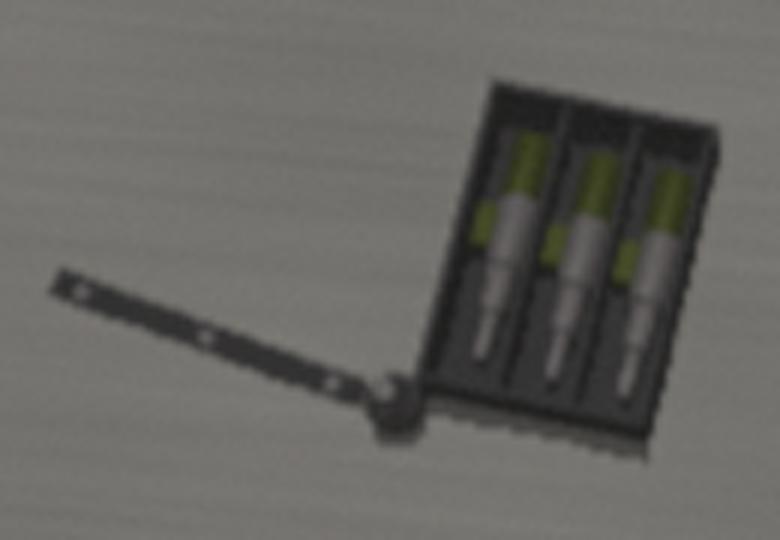

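The crop confirms it: three yellow-green capped injectors, and the free corner B at crop (718,128). Next I fit the tray and mark poses with the known sizes.

```bash
cat >> h.py <<'E'
from scipy.optimize import least_squares
def T(p,L): c,s=np.cos(p[2]),np.sin(p[2]); L=np.array(L,float); return np.c_[p[0]+c*L[:,0]-s*L[:,1],p[1]+s*L[:,0]+c*L[:,1],L[:,2]]
def fit(c,L,uv,p0): 
    r=least_squares(lambda p:(proj(c,T(p,L))-uv).ravel(),p0,x_scale=[100,100,1]); return r.x,r.fun
E
python3 - <<'E'
from h import *
o=np.array([190,125])
f=lambda a:np.array(a)/6+o-.4
p,e=fit('top',[[160,-10,35],[160,-120,35],[10,-120,35],[10,-10,35]],f([[492,82],[718,128],[650,435],[425,383]]),[450,215,-.2]);print('tray',p,np.degrees(p[2]),abs(e).max())
# strip: far end centre and near corner + dots line, edges
m,e=fit('top',[[8,180,0],[-6,180,0]],f([[63,268],[52,293]]),[450,215,-.25])
print('mark by end',m)
pin=p[:2]
c=ray('top',f([57,280]),0)[:2]; d=c-pin
ang=np.arctan2(d[1],d[0])-np.arctan2(180,1); print('mark yaw',np.degrees(ang),np.linalg.norm(d))
a=ray('top',f([83,291]),0);b=ray('top',f([333,383]),0);d=(a-b)[:2];print('dots',a,b,np.degrees(np.arctan2(d[1],d[0]))-90)
m=np.array([*pin,ang])
print('push pts: start',[T(p,[[135,-120-k,0]]).round(1).tolist() for k in (10,50)],'end',T(m,[[130,135,0]]))
for n,uv,z in [('ring',(336,133),0),('carousel edge',(323,100),20),('wrench',(130,180),0)]:print(n,ray('top',uv,z).round())
print(proj('scene',T(p,[[160,-10,35],[160,-120,35],[10,-120,35],[10,-10,35]])),proj('scene',T(m,[[0,0,45],[1,180,0]])))
E
```

```text
tray [ 4.53736687e+02  2.18579087e+02 -1.01351887e-01] -5.807035351411041 0.9171923250899567
mark by end [ 4.61197010e+02  2.20035071e+02 -2.37793027e-01]
mark yaw -15.81776638975833 183.6743582613159
dots [500.59082027 381.66479421   0.        ] [467.39688118 255.57960434   0.        ] -14.749353576646044
push pts: start [[[574.9, 75.6, 0.0]], [[570.8, 35.8, 0.0]]] end [[615.61215558 313.03189354   0.        ]]
ring [661.  12.   0.]
carousel edge [753.  60.  20.]
wrench [459. 588.   0.]
[[335.20067975 270.91347516]
 [298.37255893 250.12202866]
 [337.4341552  221.66238751]
 [373.17866385 239.27286449]] [[379.26928284 235.77564887]
 [435.88850592 290.58689953]]
```

Request:
carry_out(
  motion=[
    [0,0,-0.06,0.018,-0.03,0,0],
    [0,0,-0.12,0.036,-0.06,0,0],
    [0,0,-0.18,0.054,-0.09,0,0],
    [0,0,-0.24,0.072,-0.12,0,0],
    [0,0,-0.3,0.09,-0.15,0,0],
    [0,0,-0.36,0.108,-0.18,0,0],
    [0,0,-0.42,0.126,-0.21,0,0],
    [0,0,-0.48,0.144,-0.24,0,0],
  ],
)

```text
time_s: 0.97
ee_pos: [346.5, 402.5, 222.8]
eef_rot: [-1.204, -2.902, -0.001]
ft_force: [-0.5, -0.8, -0.6]
grip_width: 41.2
grasp_force: 0.0
```

Request:
carry_out(
  motion=[
    [0,0,-0.06,0.018,-0.03,0,0],
    [0,0,-0.12,0.036,-0.06,0,0],
    [0,0,-0.18,0.054,-0.09,0,0],
    [0,0,-0.24,0.072,-0.12,0,0],
    [0,0,-0.3,0.09,-0.15,0,0],
    [0,0,-0.36,0.108,-0.18,0,0],
    [0,0,-0.42,0.126,-0.21,0,0],
    [0,0,-0.48,0.144,-0.24,0,0],
  ],
)

```text
time_s: 1.63
ee_pos: [490.5, 162.6, 222.9]
eef_rot: [1.859, 2.532, 0.001]
ft_force: [0.7, -0.1, -0.0]
grip_width: 0.4
grasp_force: 0.0
```

Request:
carry_out(
  motion=[
    [0,0,-0.08,0.016,-0.025,0,0],
    [0,0,-0.16,0.032,-0.05,0,0],
    [0,0,-0.24,0.048,-0.075,0,0],
    [0,0,-0.33,0.064,-0.1,-0.02,0],
    [0,0,-0.41,0.08,-0.127,-0.04,0],
    [0,0,-0.41,0.08,-0.127,-0.06,0],
    [0,0,-0.41,0.08,-0.127,-0.08,0],
    [0,0,-0.41,0.08,-0.127,-0.08,0],
  ],
)

```text
time_s: 2.3
ee_pos: [567.2, 36.5, 138.9]
eef_rot: [-2.331, -2.1, 0.01]
ft_force: [-1.5, -0.1, -0.2]
grip_width: 0.5
grasp_force: 0.0
```

```bash
python3 - <<'E'
from h import *
s=arm.read_state();print(s['time_s'],s['ee_pos'],s['eef_rot'])
R=cv2.Rodrigues(np.array(s['eef_rot']))[0];print('tool y yaw',np.degrees(np.arctan2(R[1,1],R[0,1])))
a=vision.camera('wrist');b=vision.camera('scene')
cv2.imwrite('pics/w1.png',np.hstack([cv2.resize(a,(400,250)),b[130:330,180:500].repeat(1,0)[:, :] if 0 else cv2.resize(b[130:330,180:500],(400,250))])[:,:,::-1])
E
```

```text
2.3 [567.21359913  36.4740089  138.87972676] [-2.33106512 -2.10035553  0.01021434]
tool y yaw -5.960977170146049
```

View pics/w1.png

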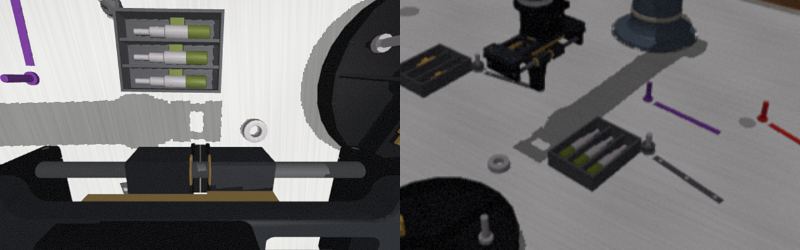

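The wrist view shows the tray's near wall (120-221,92), parallel to the closing line; the fingers at column 200 sit level with about x=130 of the tray, and the path down is clear.

Request:
carry_out(
  motion=[
    [0,0,0,0,0,-0.03,0],
    [0,0,0,0,0,-0.06,0],
    [0,0,0,0,0,-0.085,0],
    [0,0,0,0,0,-0.105,0],
    [0,0,0,0,0,-0.118,0],
    [0,0,0,0,0,-0.124,0],
    [0,0,0,0,0,-0.124,0],
    [0,0,0,0,0,-0.124,0],
  ],
)

```text
time_s: 3.07
ee_pos: [571.0, 37.3, 19.8]
eef_rot: [2.332, 2.104, 0.003]
ft_force: [0.7, 0.7, 1.1]
grip_width: 0.7
grasp_force: 0.0
```

Request:
carry_out(
  motion=[
    [0,0,0,0,0.01,-0.003,0],
    [0,0,0,0.002,0.02,-0.006,0],
    [0,0,0,0.003,0.03,-0.006,0],
    [0,0,0,0.004,0.036,-0.006,0],
    [0,0,0,0.004,0.036,-0.006,0],
  ],
)

```text
time_s: 3.48
ee_pos: [574.3, 76.0, 12.7]
eef_rot: [-2.329, -2.108, -0.002]
ft_force: [0.4, -0.4, 0.6]
grip_width: 0.4
grasp_force: 0.0
```

```bash
python3 - <<'E'
from h import *
s=arm.read_state();P=np.array(s['ee_pos'][:2]);print(s['time_s'],s['ee_pos'],s['ft_force'])
r=P-[455,218.5]
for n0 in (0,32,64):
  for k in range(1,9):
    R=lambda a:np.array([[np.cos(a),-np.sin(a)],[np.sin(a),np.cos(a)]])
    a0,a=np.radians([n0,n0+4*k]); print(n0,k,round(a-a0,3),((R(a)-R(a0))@r).round().tolist())
E
```

```text
3.4833 [574.29852648  76.00722895  12.72307316] [ 0.38925441 -0.37090703  0.60153881]
0 1 0.07 [10.0, 9.0]
0 2 0.14 [19.0, 18.0]
0 3 0.209 [27.0, 28.0]
0 4 0.279 [35.0, 38.0]
0 5 0.349 [42.0, 49.0]
0 6 0.419 [48.0, 61.0]
0 7 0.489 [53.0, 73.0]
0 8 0.559 [57.0, 85.0]
32 1 0.07 [4.0, 12.0]
32 2 0.14 [6.0, 25.0]
32 3 0.209 [8.0, 38.0]
32 4 0.279 [9.0, 51.0]
32 5 0.349 [9.0, 64.0]
32 6 0.419 [8.0, 77.0]
32 7 0.489 [6.0, 90.0]
32 8 0.559 [4.0, 102.0]
64 1 0.07 [-4.0, 12.0]
64 2 0.14 [-8.0, 25.0]
64 3 0.209 [-13.0, 37.0]
64 4 0.279 [-19.0, 48.0]
64 5 0.349 [-26.0, 59.0]
64 6 0.419 [-34.0, 69.0]
64 7 0.489 [-42.0, 79.0]
64 8 0.559 [-51.0, 89.0]
```

Request:
carry_out(
  motion=[
    [0,0,0.07,0.01,0.009,0,0],
    [0,0,0.14,0.019,0.018,0,0],
    [0,0,0.209,0.027,0.028,0,0],
    [0,0,0.279,0.035,0.038,0,0],
    [0,0,0.349,0.042,0.049,0,0],
    [0,0,0.419,0.048,0.061,0,0],
    [0,0,0.454,0.051,0.067,0,0],
    [0,0,0.489,0.053,0.073,0,0],
  ],
)

```text
time_s: 4.15
ee_pos: [628.3, 145.4, 12.7]
eef_rot: [1.751, 2.605, 0.001]
ft_force: [3.0, -3.1, -2.6]
grip_width: 0.3
grasp_force: 1.9
```

```bash
python3 - <<'E'
from h import *
s=arm.read_state();print(s['time_s'],s['ee_pos'],s['ft_force'])
a=vision.camera('top');b=vision.camera('scene')
cv2.imwrite('pics/p1.png',np.hstack([cv2.resize(a[100:260,180:380],(400,320),interpolation=2),cv2.resize(b[150:310,230:430],(400,320),interpolation=2)])[:,:,::-1])
E
```

```text
4.15 [628.31057601 145.38949563  12.71286415] [ 2.95355184 -3.07366558 -2.63568771]
```

View pics/p1.png

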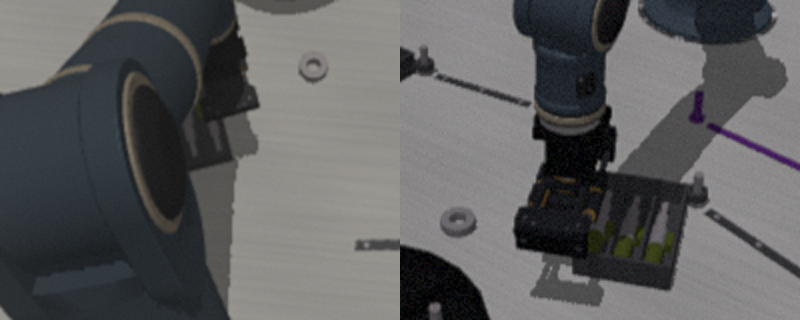

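The scene view shows the tray turned about 28°, with its eye on the pin and the finger on its long wall. I continue the arc.

Request:
carry_out(
  motion=[
    [0,0,0.07,0.0045,0.012,0,0],
    [0,0,0.14,0.008,0.0245,0,0],
    [0,0,0.209,0.011,0.037,0,0],
    [0,0,0.279,0.0125,0.05,0,0],
    [0,0,0.349,0.0135,0.063,0,0],
    [0,0,0.419,0.0135,0.076,0,0],
    [0,0,0.489,0.0125,0.089,0,0],
    [0,0,0.524,0.012,0.0955,0,0],
  ],
)

```text
time_s: 4.92
ee_pos: [640.4, 243.2, 13.3]
eef_rot: [1.014, 2.97, 0.005]
ft_force: [5.0, -0.3, -0.2]
grip_width: 0.7
grasp_force: 2.3
```

Request:
carry_out(
  motion=[
    [0,0,0.052,-0.0015,0.0095,0,0],
    [0,0,0.105,-0.0035,0.019,0,0],
    [0,0,0.157,-0.006,0.0285,0,0],
    [0,0,0.209,-0.0095,0.0375,0,0],
    [0,0,0.262,-0.013,0.0465,0,0],
    [0,0,0.314,-0.017,0.0555,0,0],
    [0,0,0.349,-0.02,0.0615,0,0],
    [0,0,0.384,-0.023,0.067,0,0],
  ],
)

```text
time_s: 5.58
ee_pos: [618.1, 309.8, 13.8]
eef_rot: [0.432, 3.107, 0.005]
ft_force: [6.1, 1.7, 0.0]
grip_width: 0.3
grasp_force: 2.7
```

```bash
python3 - <<'E'
from h import *
s=arm.read_state();print(s['time_s'],s['ee_pos'],s['ft_force'])
R=cv2.Rodrigues(np.array(s['eef_rot']))[0];print('tool y yaw',np.degrees(np.arctan2(R[1,1],R[0,1])))
a=vision.camera('top');b=vision.camera('scene')
cv2.imwrite('pics/b2.png',b[:,:,::-1])
cv2.imwrite('pics/p2.png',cv2.resize(b[190:310,290:450],(800,600),interpolation=2)[:,:,::-1])
E
```

```text
5.5833 [618.06560126 309.79975301  13.77011453] [6.07769204 1.65067006 0.03686238]
tool y yaw 74.17993702903522
```

View pics/p2.png

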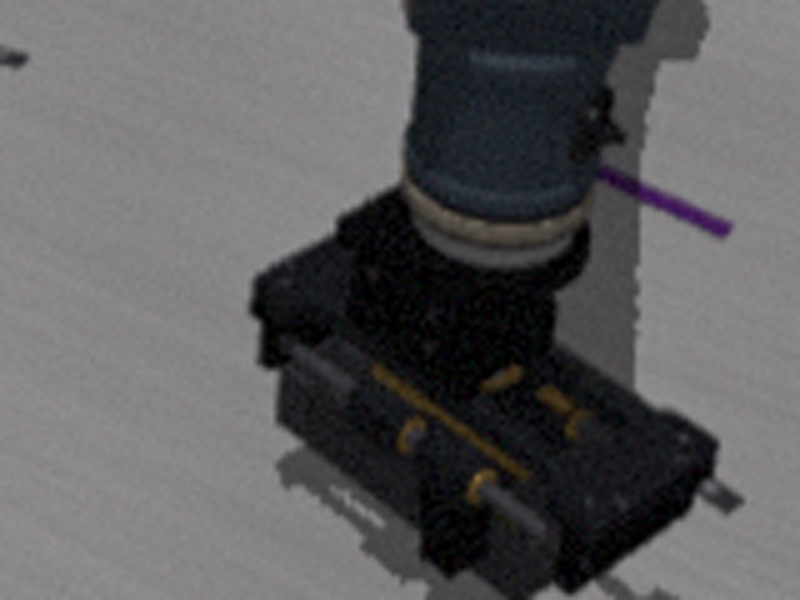

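Request:
carry_out(
  motion=[
    [0,0,0,0.02,-0.005,0,0],
    [0,0,0,0.045,-0.012,0,0],
    [0,0,0,0.045,-0.012,0.035,0],
    [0,0,0,0.045,-0.012,0.07,0],
    [0,0,0,0.045,-0.012,0.105,0],
    [0,0,0,0.045,-0.012,0.14,0],
    [0,0,0,0.045,-0.012,0.175,0],
    [0,0,0,0.045,-0.012,0.19,0],
  ],
)

```text
time_s: 6.35
ee_pos: [661.5, 297.1, 208.3]
eef_rot: [0.434, 3.108, 0.006]
ft_force: [0.9, 0.5, -0.0]
grip_width: 0.7
grasp_force: 0.0
```

Request:
carry_out(
  motion=[
    [0,0,0,0,-0.035,0,0],
    [0,0,0,0,-0.07,0,0],
    [0,0,0,0,-0.105,0,0],
    [0,0,0,0,-0.14,0,0],
    [0,0,0,0,-0.175,0,0],
    [0,0,0,0,-0.21,0,0],
    [0,0,0,0,-0.245,0,0],
    [0,0,0,0,-0.28,0,0],
  ],
)

```text
time_s: 7.02
ee_pos: [659.0, 15.1, 202.3]
eef_rot: [-0.434, -3.108, -0.0]
ft_force: [0.3, -1.4, -0.5]
grip_width: 0.7
grasp_force: 0.0
```

```bash
python3 - <<'E'
from h import *
s=arm.read_state();print(s['time_s'],s['ee_pos'],s['ft_force'])
a=vision.camera('top')
cv2.imwrite('pics/p3.png',cv2.resize(a[125:215,190:320],None,fx=6,fy=6,interpolation=2)[:,:,::-1])
E
```

```text
7.0167 [658.98328432  15.09318714 202.28611273] [ 0.26455869 -1.38038381 -0.5098091 ]
```

View pics/p3.png

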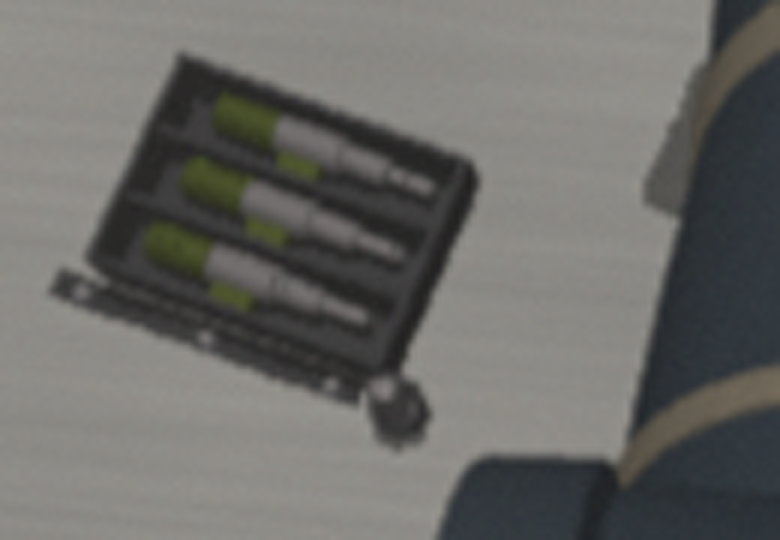

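The picture shows the tray's near rim, crop (93,258)-(388,370), parallel within about 1° to the strip, whose dots lie at (83,291)-(333,383). The eye is on the pin at (397,408), the tray is on the far side of the strip, and the arm is clear. I am handing in.

```bash
python3 -c "
from station import order; print(order.finish_job())"
```

```text
the job is handed in; nothing more can be done
None
```

I pushed the injector tray a quarter turn anticlockwise so its long side lies along its strip (parallel within about 1° in the last picture), with its eye on the pin and the brass-connector tray not approached, and handed the job in at about 7 s; the verdict was not reported back.

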